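# Empty the tipping tray of keg caps and re-clamp it

## Robot

A 6-joint arm with a two-finger parallel gripper is mounted at the origin on the work surface. World frame = base frame: x ahead of the robot, y to its left, z up, the work surface at z = 0. Lengths are in m, angles in rad, forces in N, time in s.
With the tool pointing down it reaches from about 0.35 to 0.875 m from the base axis. Payload 4.2 kg.
Tool frame: the origin (TCP) lies midway between the tips of the shut fingers; the grasp point (between the pads) lies 19 mm behind it (env.grasp_offset is the distance from the TCP to the grasp point, in m); x points along the fingers, y is the direction in which the jaws open and shut, and the axes are right-handed (so a half turn about x gives the same grasp; the last joint's range is limited). The gripper opens to 87 mm and grips with 3 to 60 N. Pads are 19 mm wide; open, the fingers measure 117 mm over their backs; the gripper's body (75 mm by 190 mm) begins 51 mm behind the grasp point.
Start: joints at [1.53, 0.385, 0.008, 0, -1.194, -0.259], TCP at [0.185, 0.597, 0.223] pointing down, gripper open.
Joint ranges: [-3.14, 3.14], [-1.21, 2.06], [-1.07, 1.41], [-3.16, 2.05], [-2.99, -0.16], [-3.1, 3.1]. Speed limits (rad/s): [2.79, 2.79, 3.14, 3.14, 3.14, 3.14].

## Interface

Orientations are given as a unit quaternion [x, y, z, w].
In Python, from plant import env gives the robot as it stands. The module is installed in compiled form; this text tells all that it offers.
- The arm moves only by the tool move_arm, never from a script. Its argument "deltas" is one flat list of numbers, 7 for each row, row after row: the shift along the tool's x, y, z in mm, then the turn, a rotation vector about the tool's x, y, z in degrees, then the opening in per cent of the stroke, from 0 (shut) to 100 (fully open). In form: [tx, ty, tz, wx, wy, wz, fingers, tx, ty, tz, wx, wy, wz, fingers, ...]. A call has 1 to 5 rows; each row is the pose to reach, as a shift and turn from the pose commanded when the call began, along the tool's axes at that moment; what a row does not reach only later rows make up. A row lasts 1/8 s, in which the tool goes at most 62.5 mm and 10.7 degrees, less where a joint would pass 70% of its speed; a pose out of reach is approached as far as the arm can. A call with a gripper value outside its range is refused whole. The fingers move at their own pace and stop on an object; "force" is the grip in N (left out, the last holds). Time passes only in rows, so rows that repeat a pose let the fingers close. It gives the time, the measured TCP pose, the force and the opening at its end, in the units of the state.
- env.get_state(): the state, without advancing time (a new reading comes with each control period).
- env.get_image(name): name is "scene" or "top" or "wrist"; returns a dict with "pixels" (400x640x3 uint8, blue, green, red), "fov_y" (degrees; the focal length in pixels is half the picture's height over the tangent of half this angle, whatever the lens; pixels are square), "cx", "cy" (the principal point, pixels), "origin" and "rotation" of the camera in the world; the wrist camera has in their place "hand_eye" (4x4, takes a point from camera to tool coordinates, whose origin is the TCP and whose axes are the tool frame's). Camera axes: x right, y down, z forward; pixel columns grow to the right and rows downward; lengths in m; the calibration is good to about 2 mm. A picture is of the moment at which its call begins: read the wrist's pose just before it. There is no depth.
- env.hand_in(): hands the job in, once; it reports no verdict.
The state is a dict: "time": time; "qpos": joint angles; "qd": joint speeds; "joint_torque": joint torques, N m; "eef_pos": TCP position; "tool_rot": TCP orientation; "wrist_force": force on the tool from outside, world axes, zero at the start; "ft_torque": the same for the moment, N m; "finger_gap": finger opening in m.
Only numpy, scipy, OpenCV 4.12 (cv2) and the standard library are available. Lean on these libraries where they do the work, as an engineer would, in place of code of your own. Each camera call takes 0.05 s, during which the arm holds its last target.

## Task

Flip the red cam lever of the tipping stand fully open, then tip the tray up by its red handle so that all three keg caps slide into the carton below its outlet, and lower the tray level again. With the lever still open, turn the adjusting nut clockwise until its yellow end points at the middle of the green mark, then flip the lever fully closed. Leave the bottles, glasses, coasters and tape dispenser standing where they are, and do not tip the tray while the lever is closed.

Things in the scene. Friction and masses are not known exactly. Their poses are not given: they have to be found in the camera images.
- stand: Tipping stand, fixed, on a dark steel base plate 160 x 460 mm. Origin on the table top; x points from the tray's handle to its outlet, roughly away from the robot, y left, z up. The tray is on the left (middle line y = +50 mm), the blue clamp face on a grey body on the right.
- clamp_face (a point): Centre of the blue clamp face, 180 mm up; 215 mm long up the slope, 170 mm wide, sloping 30 degrees (0.52 rad) from level and looking up and to the stand's right. In the stand's axes its outward normal is (0, -sin 30, cos 30) and up-slope, towards the tray, is (0, cos 30, sin 30). The lever is on its half nearer the robot, the nut on the further half, 80 mm apart.
- lever (a joint): Angle of the red cam lever, rad. 0: closed, lying down the slope, parallel to the face. Grows as the knob end lifts off the face and swings over up the slope, to its stop at 2.9 (open, lying back up the slope). Stays where it is left; about 2 N at the knob moves it. From 2.6 it counts as fully open.
- lever_pivot (a point): The lever's hinge axis, 26 mm off the blue face, on the middle line of the lever. The axis is level, parallel to the stand's x axis.
- lever_knob (a point): Centre of the round cross knob at the lever's end: a cylinder 20 mm in diameter and 30 mm wide, along the stand's x axis, 85 mm from the pivot. The lever's shaft is 14 mm wide, so the knob can be pinched on its two flat ends (30 mm apart) and turns between the fingers.
- nut (a joint): Angle of the nut about the blue face's normal, rad, clockwise positive as seen looking at the face. 0: the yellow end points up the slope; 1.57: it points along the stand's +x, at the middle of the green mark on the white dial, which spans 1.42 to 1.72. Stops at -0.1 and 2.2. Turns with about 0.06 N m and stays where it is left.
- nut_grip (a point): Grip point of the nut, on its axis, 38 mm off the blue face, in the middle of a black bar 60 mm long, 14 mm wide and 30 mm high (its top 52 mm off the face). Pinch the bar across its 14 mm.
- nut_pointer (a point): The end of the bar that is yellow, 30 mm from the nut's axis, at the same distance from the face as the grip point.
- tray (a joint): Tip angle of the aluminium tray, rad. 0: level, resting on its stop; grows as the handle is lifted, to a stop at 1.05. It falls back to level when let go; about 3 N at the handle lifts it. The caps slide off somewhere between 0.4 and 1.0.
- tray_hinge (a point): Middle of the tray's hinge axis, which is the open outlet edge of the tray floor and is parallel to the stand's y axis; 105 mm above the table. The tray is 160 mm long from here towards the handle and 198 mm wide outside, with 26 mm high walls on the other three sides.
- tray_handle (a point): Middle of the red handle bar: a round bar 12 mm in diameter and 112 mm long, parallel to the stand's y axis, 47 mm clear of the tray's end wall, 217 mm from the hinge axis and 18 mm above the level of the tray floor. Pinched from above it turns between the fingers.
- carton: Open cardboard carton, 210 x 250 mm and 85 mm high, walls 5 mm, that stays put on the table below the tray's outlet. Origin at the centre of its underside.
- cap_1: Yellow plastic keg cap, a disc 56 mm across and 24 mm high, lying loose on the tray. Origin at the centre of its underside.
- cap_2: Blue keg cap, the same size, on the tray. Origin at the centre of its underside.
- cap_3: Red keg cap, the same size, on the tray. Origin at the centre of its underside.
- bottle_a: Bystander: full brown glass bottle with a blue label and brass cap, 61 mm across and 225 mm tall, about 0.55 kg, standing loose on the table. Origin at the centre of its underside. Leave it standing.
- bottle_b: Bystander: full brown glass bottle with a blue label and brass cap, 61 mm across and 225 mm tall, about 0.55 kg, standing loose on the table. Origin at the centre of its underside. Leave it standing.
- bottle_c: Bystander: full brown glass bottle with a blue label and brass cap, 61 mm across and 225 mm tall, about 0.55 kg, standing loose on the table. Origin at the centre of its underside. Leave it standing.
- glass_a: Bystander: empty stemmed tasting glass, 72 mm across and 140 mm tall, loose on the table. Origin at the centre of its foot. Leave it standing.
- glass_b: Bystander: empty stemmed tasting glass, 72 mm across and 140 mm tall, loose on the table. Origin at the centre of its foot. Leave it standing.
- coasters: Bystander: stack of cork coasters, 94 mm across and 26 mm high, loose. Origin at the centre of its underside.
- tape: Bystander: table tape dispenser, about 130 x 56 mm and 96 mm high, loose. Origin at the middle of its underside.
Not all that is in view belongs to the job. There is more than one size of the cap_1; the one meant has the size given above. There is more than one size of the cap_3; the job needs the smallest.

How it is judged:
On the way, in this order (a step that is already met when the one before it is completed fails the run):
1. the lever is fully open (at least 2.6 rad) (value of joint lever above 2.6 rad), for 0.1 s.
2. the tray is tipped (more than 0.3 rad) with the lever open (value of joint tray above 0.3 rad and value of joint lever above 2.2 rad).
3. all three caps are in the carton (x of cap_1 in the frame of carton between -0.1 and 0.1 m and y of cap_1 in the frame of carton between -0.12 and 0.12 m and z of each of cap_1, cap_2, cap_3 in the frame of carton below 0.075 m and x of cap_2 in the frame of carton between -0.1 and 0.1 m and y of cap_2 in the frame of carton between -0.12 and 0.12 m and x of cap_3 in the frame of carton between -0.1 and 0.1 m and y of cap_3 in the frame of carton between -0.12 and 0.12 m), for 0.2 s.
4. the tray is level again and the nut's yellow end is on the green mark, the lever still open (value of joint tray below 0.06 rad and value of joint lever above 2.2 rad and value of joint nut between 1.41 and 1.73 rad), for 0.2 s.
5. the lever is fully closed (value of joint lever below 0.12 rad), for 0.2 s.
At the end, for the whole second after the job is handed in: All three caps lie at rest inside the carton, below its rim; the tray is level (within 0.06 rad); the nut stands at 1.57 within 0.16 rad, that is with its yellow end on the green mark; the lever is closed (below 0.12 rad) (all of step 3 and value of joint nut between 1.41 and 1.73 rad and value of joint tray below 0.06 rad and value of joint lever below 0.12 rad and linear speed of each of cap_1, cap_2, cap_3 below 0.02 m/s); the robot touches nothing.
It fails at once if the tray is tipped more than 0.15 rad while the lever is less than 1.5 rad open (value of joint tray above 0.15 rad and value of joint lever below 1.5 rad).
It fails at once if a bottle, a glass, the coasters or the tape dispenser is shoved more than 30 mm or knocked over (distance of any of bottle_a, bottle_b, bottle_c, glass_a, glass_b, coasters, tape from where it was at the start of the episode above 0.03 m or angle between any of bottle_a, bottle_b, bottle_c, glass_a, glass_b, coasters, tape's own z axis and vertical above 0.4 rad).
It also fails if it takes over 72 s, if anything falls off the work surface, if the arm or the gripper's body presses on something with over 40 N, if the wrist force passes 120 N, or if a joint passes its speed limit or range.

## Working session

There is one attempt and no reset: what is moved stays moved. The work goes in short steps, Python scripts to look and compute and a tool call to move; the robot and the scene stay as the last step left them, time stands still between calls to the robot, and variables do not carry over. Pictures are saved under pics/ and viewed, and the job is handed in when it is done.

Besides the shell and the picture viewer there is one more tool, called after "Call:" by a JSON object that holds its "op" and its "data". move_arm: Moves the arm, as the interface text tells. Its arguments: {"type":"object","properties":{"deltas":{"type":"array","items":{"type":"number"}},"force":{"type":"number"}},"required":["deltas"]}

```bash
mkdir -p pics; ls; cat > h.py <<'E'
import numpy as np, cv2, json
from plant import env
from scipy.spatial.transform import Rotation as R
def grab(n,fn=None):
    s=env.get_state(); im=env.get_image(n)
    if 'hand_eye' in im:
        T=np.eye(4);T[:3,:3]=R.from_quat(s['tool_rot']).as_matrix();T[:3,3]=s['eef_pos']
        T=T@np.array(im['hand_eye']); im['origin']=T[:3,3]; im['rotation']=T[:3,:3]
    if fn: cv2.imwrite('pics/'+fn,im['pixels'])
    im['origin']=np.array(im['origin']); im['rotation']=np.array(im['rotation']).reshape(3,3)
    return im
def ray(im,u,v):
    f=200/np.tan(np.radians(im['fov_y'])/2)
    d=im['rotation']@np.array([(u-im['cx'])/f,(v-im['cy'])/f,1]); return im['origin'],d/np.linalg.norm(d)
def onz(im,u,v,z):
    o,d=ray(im,u,v); return o+d*(z-o[2])/d[2]
def proj(im,p):
    f=200/np.tan(np.radians(im['fov_y'])/2)
    c=im['rotation'].T@(np.array(p)-im['origin']); return c[0]/c[2]*f+im['cx'],c[1]/c[2]*f+im['cy']
def tri(rs):
    A=np.zeros((3,3));b=np.zeros(3)
    for o,d in rs:
        P=np.eye(3)-np.outer(d,d);A+=P;b+=P@o
    x=np.linalg.solve(A,b); return x,[np.linalg.norm((np.eye(3)-np.outer(d,d))@(x-o)) for o,d in rs]
E
python3 - <<'E'
from h import *
for n in ['scene','top','wrist']:
    im=grab(n,n+'0.png'); print(n,im['fov_y'],im['cx'],im['cy'],im['origin'].round(3),im['rotation'].round(3).tolist(),im['pixels'].shape)
s=env.get_state(); print({k:np.round(v,3).tolist() for k,v in s.items()}, env.grasp_offset)
E
```

```text
picsTraceback (most recent call last):
  File "<stdin>", line 3, in <module>
  File "h.py", line 10, in grab
    im['origin']=np.array(im['origin']); im['rotation']=np.array(im['rotation']).reshape(3,3)
                                                        ~~~~~~~~~~~~~~~~~~~~~~~~~~~~~~~~^^^^^
ValueError: cannot reshape array of size 4 into shape (3,3)
```

Rotation is a quaternion here.

```bash
sed -i "s/im\['rotation'\]=np.array(im\['rotation'\]).reshape(3,3)/r=np.array(im['rotation']); im['rotation']=R.from_quat(r).as_matrix() if r.size==4 else r.reshape(3,3)/" h.py
python3 - <<'E'
from h import *
for n in ['scene','top','wrist']:
    im=grab(n,n+'0.png'); print(n,im['fov_y'],im['cx'],im['cy'],im['origin'].round(3),im['rotation'].round(3).tolist(),im['pixels'].shape)
s=env.get_state(); print({k:np.round(v,3).tolist() for k,v in s.items()}, env.grasp_offset)
E
```

```text
scene 56.14299571283834 323.3772491810617 198.69530932797426 [1.217 0.575 0.869] [[-0.65, 0.486, -0.584], [0.76, 0.412, -0.503], [-0.004, -0.771, -0.637]] (400, 640, 3)
top 51.1289672717576 318.074039242986 203.26826243078807 [ 0.32  -0.005  1.267] [[-0.016, -0.978, 0.21], [-1.0, 0.016, -0.001], [-0.002, -0.21, -0.978]] (400, 640, 3)
wrist 59.935709451037326 319.1950684996806 199.70231582739848 [0.262 0.574 0.384] [[-0.294, -0.913, -0.283], [-0.956, 0.281, 0.086], [0.001, 0.296, -0.955]] (400, 640, 3)
{'time': 0.2, 'qpos': [1.53, 0.385, 0.007, -0.0, -1.194, -0.259], 'qd': [-0.0, -0.005, 0.002, 0.002, 0.0, 0.0], 'joint_torque': [-0.001, -39.054, 18.736, 4.217, 0.012, -0.0], 'eef_pos': [0.184, 0.597, 0.222], 'tool_rot': [-0.699, 0.106, 0.699, 0.105], 'wrist_force': [0.513, -0.917, -0.552], 'ft_torque': [-0.007, 0.03, -0.03], 'finger_gap': 0.087} 0.0187
```

View pics/scene0.png

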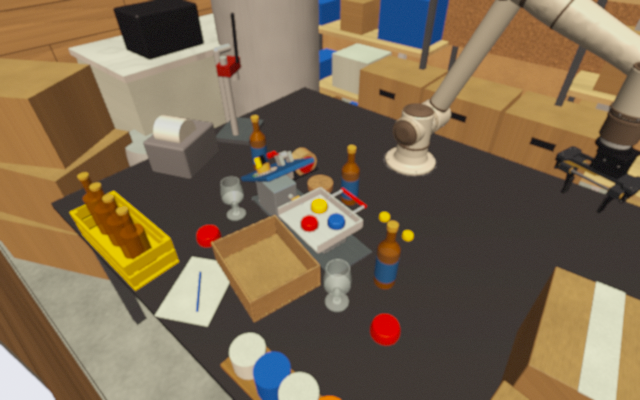

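View pics/top0.png

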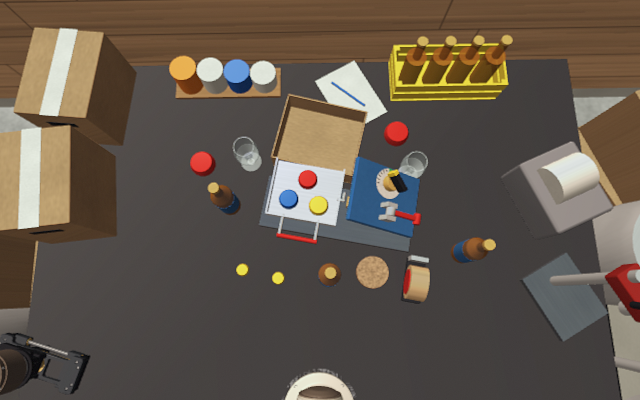

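View pics/wrist0.png

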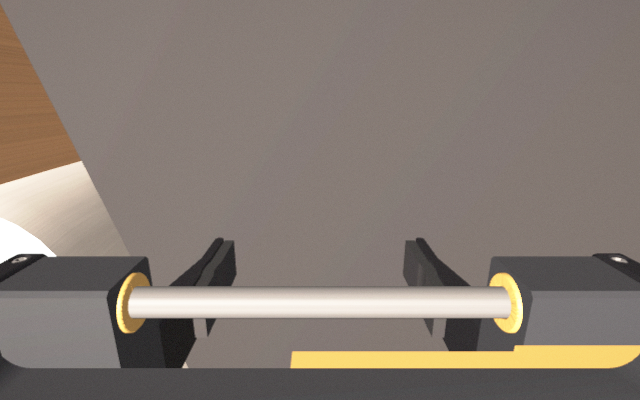

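The scene view shows the stand at (310,205) with the carton at (265,265). The top view shows the tray at (305,195), its red handle at (297,238), the lever at (405,215), the nut at (397,180), bottles at (225,200), (470,250) and (330,272), glasses at (247,153) and (413,165), coasters at (372,271) and tape at (415,280). I'll zoom in next.

```bash
python3 - <<'E'
from h import *
t=cv2.imread('pics/top0.png');s=cv2.imread('pics/scene0.png')
cv2.imwrite('pics/topc.png',cv2.resize(t[130:290,190:510],None,fx=2.5,fy=2.5,interpolation=cv2.INTER_CUBIC))
cv2.imwrite('pics/scenec.png',cv2.resize(s[110:310,200:420],None,fx=3,fy=3,interpolation=cv2.INTER_CUBIC))
E
```

```text
(no output)
```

View pics/topc.png

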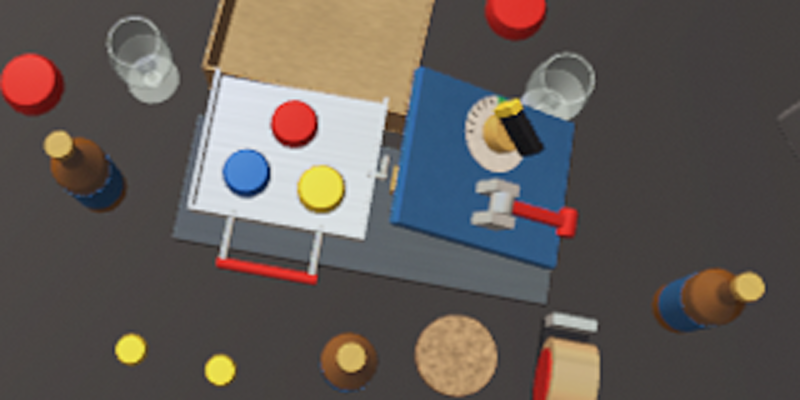

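View pics/scenec.png

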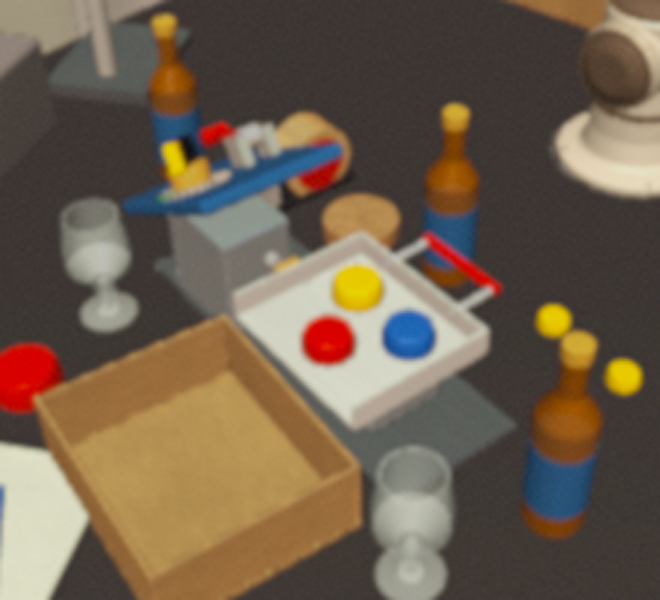

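```bash
python3 - <<'E'
from h import *
im=grab('top'); sc=grab('scene')
px=im['pixels']; hsv=cv2.cvtColor(px,cv2.COLOR_BGR2HSV)
m=cv2.inRange(hsv,(95,120,50),(125,255,255)); m[:140]=0;m[250:]=0;m[:,:335]=0;m[:,430:]=0
m=cv2.morphologyEx(m,cv2.MORPH_CLOSE,np.ones((3,3)))
c=max(cv2.findContours(m,0,1)[0],key=cv2.contourArea); h=cv2.convexHull(c)
q=cv2.approxPolyDP(h,6,True)[:,0]; print('blue',q.tolist())
def red(px):
    hsv=cv2.cvtColor(px,cv2.COLOR_BGR2HSV)
    return cv2.inRange(hsv,(0,150,90),(8,255,255))|cv2.inRange(hsv,(172,150,90),(180,255,255))
for n,i in(('top',im),('scene',sc)):
    for c in cv2.findContours(red(i['pixels']),0,1)[0]:
        if cv2.contourArea(c)>12: print(n,'red',cv2.contourArea(c),[np.round(x,1) for x in cv2.minAreaRect(c)], cv2.boundingRect(c))
    y=cv2.inRange(cv2.cvtColor(i['pixels'],cv2.COLOR_BGR2HSV),(24,150,130),(33,255,255))
    for c in cv2.findContours(y,0,1)[0]:
        if 5<cv2.contourArea(c)<600: print(n,'yel',cv2.contourArea(c), np.round(cv2.minAreaRect(c)[0],1))
# corners with plausible heights
for p in q:
    print(p, [onz(im,*p,z).round(3).tolist() for z in (.126,.234)])
E
```

```text
blue [[356, 158], [419, 180], [411, 236], [346, 218]]
top red 111.5 [array([406.7, 281. ]), array([ 6.3, 24.4]), np.float64(7.1)] (403, 269, 8, 25)
top red 519.0 [array([622. , 282.5]), array([37., 34.]), np.float64(90.0)] (605, 264, 35, 38)
top red 136.5 [array([296. , 237.8]), array([40.8,  4.5]), np.float64(10.1)] (276, 233, 41, 11)
top red 150.0 [array([407.3, 217.6]), array([25.7, 11.4]), np.float64(5.7)] (395, 211, 26, 14)
top red 223.0 [array([306.8, 178.8]), array([16.3, 17. ]), np.float64(45.0)] (299, 170, 18, 19)
top red 391.5 [array([200.6, 162.2]), array([21.1, 23.8]), np.float64(31.0)] (190, 152, 24, 24)
top red 418.0 [array([395.8, 132.8]), array([21.9, 24. ]), np.float64(45.0)] (384, 121, 24, 25)
top yel 95.0 [277.5 277.5]
top yel 87.5 [241.5 269. ]
top yel 211.0 [318.  204.5]
top yel 20.0 [392.9 172.5]
top yel 15.5 [402.  54.]
top yel 11.0 [455.  53.]
top yel 11.5 [429.  53.]
top yel 9.5 [481.5  52. ]
top yel 33.0 [434.5  45. ]
top yel 28.5 [490.  44.]
top yel 19.5 [462.   44.5]
scene red 780.5 [array([385., 329.]), array([32., 30.]), np.float64(90.0)] (370, 313, 31, 
[... 230 characters left out ...]
7]), array([31.6,  5.4]), np.float64(36.9)] (341, 188, 27, 21)
scene red 68.5 [array([307.4, 168.6]), array([ 7. , 14.7]), np.float64(66.8)] (300, 163, 14, 11)
scene red 52.0 [array([271.5, 154. ]), array([ 6.7, 10.7]), np.float64(63.4)] (266, 150, 12, 9)
scene red 215.5 [array([225.5,  66. ]), array([20., 19.]), np.float64(90.0)] (216, 56, 20, 21)
scene yel 90.0 [407.5 235. ]
scene yel 80.5 [384. 216.]
scene yel 159.0 [319.  205.5]
scene yel 48.5 [257.9 162.7]
[356 158] [[0.695, -0.117, 0.126], [0.659, -0.107, 0.234]]
[419 180] [[0.627, -0.293, 0.126], [0.598, -0.266, 0.234]]
[411 236] [[0.468, -0.26, 0.126], [0.454, -0.236, 0.234]]
[346 218] [[0.521, -0.084, 0.126], [0.502, -0.076, 0.234]]
```

```bash
python3 - <<'E'
from h import *
im=grab('top'); sc=grab('scene')
for n,u,v in(('bL',213,188),('bM',330,273),('bR',489,245)): print(n,onz(im,u,v,.225).round(3))
print('glass rims', onz(im,190+140/2.5,130+42/2.5,.14).round(3),onz(im,190+568/2.5,130+80/2.5,.14).round(3))
print('handle',onz(im,296,237.8,.123).round(3), 'from scene',onz(sc,353.5,197.7,.123).round(3))
a,b=onz(im,276,234,.123),onz(im,316,241.5,.123); print('ends',a.round(3),b.round(3),np.linalg.norm(a-b), np.degrees(np.arctan2((a-b)[0],(a-b)[1])))
print('knob',tri([ray(im,417,218.5),ray(sc,271.5,154)]))
print('nut yellow',tri([ray(im,392.9,172.5),ray(sc,257.9,162.7)]))
C=np.array([.5565,-.170,.18]); yaw=-.18
Rs=R.from_euler('z',yaw).as_matrix(); n=Rs@[0,-.5,.866]; up=Rs@[0,.866,.5]; xs=Rs@[1,0,0]
print('pred pivot',(C-.04*xs+.026*n).round(3),'knob',(C-.04*xs+.026*n-.085*up).round(3),'nut',(C+.04*xs+.038*n).round(3),'ptr',(C+.04*xs+.038*n+.03*up).round(3))
v=im['pixels'].copy()
for n_,z,c in(('caps',.129,0),):
  for u,w in((306.8,178.8),(318,204.5),(288.5,198.5)): print(onz(im,u,w,z).round(3))
E
```

```text
bL [0.588 0.263 0.225]
bM [ 0.367 -0.033  0.225]
bR [ 0.43  -0.431  0.225]
glass rims [0.729 0.195 0.14 ] [ 0.676 -0.288  0.14 ]
handle [0.469 0.055 0.123] from scene [0.469 0.056 0.123]
ends [0.48  0.11  0.123] [0.458 0.    0.123] 0.11215719668109982 11.569480595114712
knob (array([ 0.50882759, -0.26888678,  0.16930659]), [np.float64(0.0008636039513691891), np.float64(0.0008636039513691635)])
nut yellow (array([ 0.62217961, -0.20201214,  0.2212903 ]), [np.float64(0.0005456452018355254), np.float64(0.00054564520183544)])
pred pivot [ 0.515 -0.176  0.203] knob [ 0.502 -0.248  0.16 ] nut [ 0.592 -0.196  0.213] ptr [ 0.597 -0.17   0.228]
[0.635 0.024 0.129]
[ 0.56  -0.007  0.129]
[0.579 0.075 0.129]
```

```bash
cat >> h.py <<'E'
yaw=-.19
Rs=R.from_euler('z',yaw).as_matrix()
def tooldown(tilt=0,flip=1):
    """tool x = down, leaned by tilt about stand x (tilt=30deg -> -n); tool y = flip*stand x"""
    x=Rs@np.array([0,np.sin(tilt),-np.cos(tilt)]); y=flip*Rs@np.array([1,0,0]); return np.column_stack([x,y,np.cross(x,y)])
def need(pos,M,s=None):
    s=s or env.get_state(); T=R.from_quat(s['tool_rot']).as_matrix()
    return (T.T@(np.array(pos)-s['eef_pos'])*1000).round(1), np.degrees(R.from_matrix(T.T@M).as_rotvec()).round(1)
E
python3 - <<'E'
from h import *
print(np.array(env.get_image('wrist')['hand_eye']).round(3))
s=env.get_state(); print(R.from_quat(s['tool_rot']).as_matrix().round(2))
for f in(1,-1): print(f,need([.5,-.25,.40],tooldown(0,f)), need([.5,-.25,.40],tooldown(.52,f)))
E
```

```text
[[ 0.001 -0.296  0.955 -0.162]
 [ 1.     0.002 -0.    -0.001]
 [-0.002  0.955  0.296 -0.081]
 [ 0.     0.     0.     1.   ]]
[[-0.   -0.3  -0.96]
 [-0.   -0.96  0.3 ]
 [-1.    0.    0.  ]]
1 (array([-177.4,  716.1, -551.6]), array([-96.3,   0. ,  -0. ])) (array([-177.4,  716.1, -551.6]), array([-93.9,  22.4, -25. ]))
-1 (array([-177.4,  716.1, -551.6]), array([83.7, -0. , -0. ])) (array([-177.4,  716.1, -551.6]), array([ 81.7, -24.3, -21.7]))
```

Call:
{"op": "move_arm", "data": {"deltas": [-60,10,-10,5,0,0,100,-100,60,-40,10,0,0,100,-140,100,-75,17,0,0,100,-177,145,-110,23,0,0,100,-177,190,-145,29,0,0,100]}}

```text
time: 1.08
eef_pos: [0.2642, 0.3811, 0.4009]
tool_rot: [0.65, -0.276, -0.65, -0.28]
wrist_force: [0.9, -0.0, 0.1]
finger_gap: 0.0869
```

Call:
{"op": "move_arm", "data": {"deltas": [0,40,-46,6,0,0,100,0,80,-92,12,0,0,100,0,120,-138,18,0,0,100,0,160,-184,24,0,0,100,0,200,-230,30,0,0,100]}}

```text
time: 1.7
eef_pos: [0.2778, 0.0754, 0.3986]
tool_rot: [0.556, -0.436, -0.556, -0.437]
wrist_force: [1.2, -0.6, 0.6]
finger_gap: 0.0869
```

```bash
python3 - <<'E'
from h import *
s=env.get_state(); print(s['time'],np.round(s['eef_pos'],3),np.round(s['qpos'],2))
for f in(-1,): print(f,need([.53,-.25,.40],tooldown(0,f)), need([.53,-.25,.40],tooldown(.52,f)))
E
```

```text
1.7 [0.278 0.075 0.399] [ 0.85 -0.33 -0.31  0.   -1.59 -0.61]
-1 (array([  -1.5, -167.8, -376. ]), array([24.6,  0.1,  0.1])) (array([  -1.5, -167.8, -376. ]), array([ 24.1, -29.2,  -6.3]))
```

```bash
python3 - <<'E'
from h import *
print(need([.54,-.26,.33],tooldown(.5236,-1)))
E
```

```text
(array([  68.5, -175. , -388.2]), array([ 24.1, -29.4,  -6.4]))
```

Call:
{"op": "move_arm", "data": {"deltas": [0,-25,-55,3,-3,-1,100,0,-50,-111,7,-8,-2,100,0,-75,-167,10,-12,-3,100,0,-100,-222,14,-17,-4,100,20,-125,-277,17,-21,-4.5,100]}}

```text
time: 2.33
eef_pos: [0.454, -0.1475, 0.3848]
tool_rot: [-0.393, 0.404, 0.559, 0.609]
wrist_force: [1.1, 1.7, 1.2]
finger_gap: 0.0874
```

```bash
python3 - <<'E'
from h import *
print(need([.54,-.26,.33],tooldown(.5236,-1)))
E
```

```text
(array([  14.3,  -91.9, -120.1]), array([ 7. , -8.4, -1.7]))
```

Call:
{"op": "move_arm", "data": {"deltas": [5,-31,-40,2,-3,-0.6,100,10,-62,-80,5,-6,-1,100,14,-92,-120,7,-8.4,-1.7,100,14,-92,-120,7,-8.4,-1.7,100,14,-92,-120,7,-8.4,-1.7,100]}}

```text
time: 2.95
eef_pos: [0.5388, -0.257, 0.3288]
tool_rot: [-0.319, 0.387, 0.553, 0.665]
wrist_force: [0.0, -0.0, 0.5]
finger_gap: 0.0869
```

```bash
python3 - <<'E'
from h import *
grab('wrist','w1.png')
s=env.get_state(); print(s['time'],np.round(s['eef_pos'],3),np.round(s['qpos'],2))
E
```

```text
3.0 [ 0.539 -0.256  0.33 ] [-0.46  0.4   0.37 -0.5  -1.69  0.24]
```

View pics/w1.png

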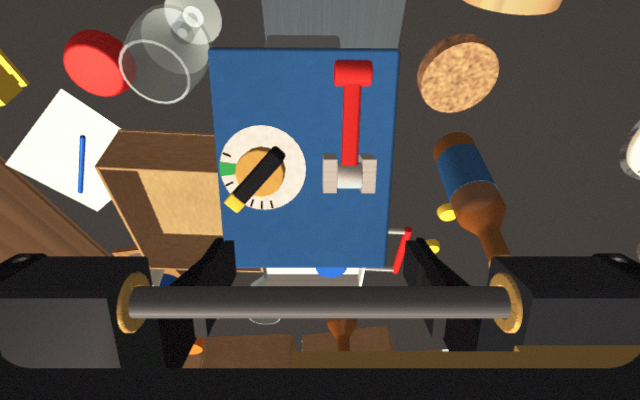

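```bash
python3 - <<'E'
from h import *
im=grab('wrist'); px=im['pixels']; hsv=cv2.cvtColor(px,cv2.COLOR_BGR2HSV)
m=cv2.inRange(hsv,(100,120,50),(118,255,200)); m[:,:205]=0;m[:,405:]=0;m[:40]=0;m[268:]=0
c=max(cv2.findContours(m,0,1)[0],key=cv2.contourArea);h=cv2.convexHull(c); q=cv2.approxPolyDP(h,5,True)[:,0]; print(q.tolist())
def M(lo,hi): return cv2.inRange(hsv,lo,hi)
r=M((0,150,90),(8,255,255))|M((172,150,90),(180,255,255))
for nm,mm in(('red',r),('yel',M((24,150,130),(33,255,255))),('green',M((50,100,60),(85,255,255)))):
  for c in cv2.findContours(mm,0,1)[0]:
    if cv2.contourArea(c)>30: print(nm,cv2.contourArea(c),cv2.boundingRect(c),np.round(cv2.moments(c)['m10']/cv2.moments(c)['m00'],1),np.round(cv2.moments(c)['m01']/cv2.moments(c)['m00'],1))
b=M((0,0,0),(180,255,45)); b[:140]=0;b[215:]=0;b[:,:215]=0;b[:,300:]=0
c=max(cv2.findContours(b,0,1)[0],key=cv2.contourArea); print('black',[np.round(x,1) for x in cv2.minAreaRect(c)])
cv2.imwrite('pics/w1c.png',cv2.resize(px[40:275,200:410],None,fx=2.5,fy=2.5,interpolation=cv2.INTER_CUBIC))
n=Rs@[0,-.5,.866]
def onplane(u,v,C,off):
    o,d=ray(im,u,v); return o+d*(((C+n*off-o)@n)/(d@n))
C=np.array([.5565,-.17,.18])
for p in q: print(p, (Rs.T@(onplane(*p,C,0)-C)).round(4))
E
```

```text
[[210, 47], [398, 49], [384, 265], [235, 265], [223, 240]]
red 309.0 (393, 226, 19, 48) 401.3 249.2
red 2154.5 (334, 59, 39, 106) 351.5 101.1
red 3140.0 (63, 28, 67, 68) 95.2 61.6
yel 42.5 (429, 245, 10, 8) 434.0 248.4
yel 123.0 (439, 210, 17, 11) 446.9 215.1
yel 143.0 (225, 194, 19, 17) 234.0 202.3
green 156.0 (219, 161, 17, 14) 226.5 167.2
black [array([259.2, 172.6]), array([16.3, 63.2]), np.float64(42.6)]
[210  47] [ 0.0948 -0.1051 -0.0607]
[398  49] [-0.0731 -0.1042 -0.0602]
[384 265] [-0.0728  0.0815  0.0471]
[235 265] [0.0871 0.0814 0.047 ]
[223 240] [0.0977 0.0563 0.0325]
```

View pics/w1c.png

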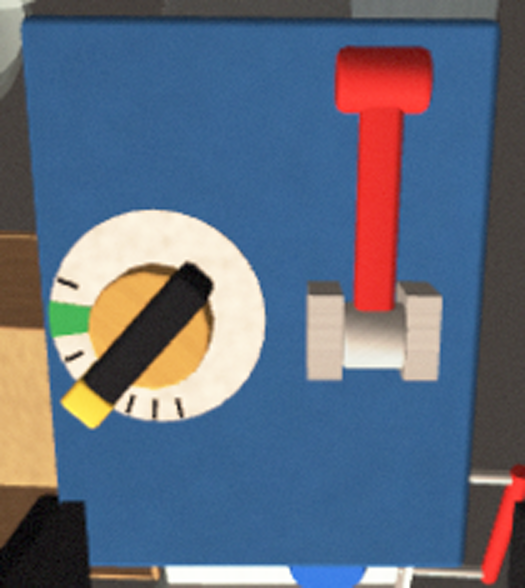

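```bash
python3 - <<'E'
from h import *
from scipy.optimize import least_squares
w=grab('wrist'); t=grab('top'); sc=grab('scene')
loc=[(s*.085,v*.1075) for v in(-1,1) for s in(1,-1)]
obs=[(w,[(210,47),(398.5,48.5),(225.5,266.5),(387,266.5)],3.),(t,[(419.5,179.5),(411.5,236.5),(355.5,157.5),(345.5,218.5)],1.)]
def pts(p):
    M=R.from_euler('z',p[2]).as_matrix(); C=np.array([p[0],p[1],.18])
    return [C+M@[a,b*.866,b*.5] for a,b in loc]
def res(p,sep=False):
    r=[]
    P=pts(p)
    for im,o,wt in obs:
        for X,uv in zip(P,o):
            O,d=ray(im,*uv); e=(X-O)-d*((X-O)@d); r.append(e*1000)
    return np.concatenate(r)
s=least_squares(res,[.56,-.18,-.19]); print(s.x.round(4)); print(np.linalg.norm(res(s.x).reshape(-1,3),axis=1).round(1))
C=np.array([s.x[0],s.x[1],.18]);M=R.from_euler('z',s.x[2]).as_matrix()
n=M@[0,-.5,.866];up=M@[0,.866,.5];xs=M@[1,0,0]
def on(u,v,off,im=w):
    o,d=ray(im,u,v); X=o+d*(((C+n*off-o)@n)/(d@n)); return np.array([(X-C)@xs,(X-C)@up]).round(4)
print('yellow top end', on(234,202.3,.052),'black ctr',on(259.2,172.6,.052),'green',on(226.5,167.2,.01))
print('knob top ctr',on(353.5,72,.036),on(353.5,72,.026),'clevis',on(349.5,172.5,.03))
print('hub dial ctr',on(262.6,166.5,.008))
E
```

```text
[ 0.5643 -0.185  -0.1871]
[2.7 2.2 2.7 2.4 3.  3.6 5.5 4.1]
yellow top end [0.0584 0.0175] black ctr [ 0.0361 -0.0079] green [ 0.0736 -0.0038]
knob top ctr [-0.0402 -0.0862] [-0.0412 -0.0868] clevis [-0.0398 -0.0032]
hub dial ctr [ 0.0401 -0.0041]
```

```bash
cat >> h.py <<'E'
yaw=-.187
Rs=R.from_euler('z',yaw).as_matrix(); C=np.array([.5643,-.185,.18])
n=Rs@[0,-.5,.866];up=Rs@[0,.866,.5];xs=Rs@[1,0,0]
def face(x,u,off): return C+xs*x+up*u+n*off
def lever(th,g=.0187,du=-.002,extra=.002): # TCP for tool along -n gripping knob at lever angle th
    return face(-.04,du-.085*np.cos(th),.026+.085*np.sin(th)-g+extra)
MN=tooldown(np.pi/6,-1)
E
python3 - <<'E'
from h import *
print(need(lever(0)+.05*n,MN)); print(need(lever(0),MN))
E
```

```text
(array([108.9,  28. , -97.5]), array([ 0.1, -0.2, -0.1]))
(array([158.9,  27.9, -97.3]), array([ 0.1, -0.2, -0.1]))
```

The red objects that could be confused, with wrist pixels unless noted:
- Lever knob: (353,72), on the blue face.
- Tray handle bar: (401,249).
- Red decoy cap on the table: (95,62).
- Red tape dispenser part: top view (407,281).
- Red object on the pole: top view (622,282).

I'm choosing (353,72): it is the cross knob on the lever arm, attached to the clevis. The crop w1c confirms it, and its measured position of -40 mm in x and -86 mm along the slope matches the 85 mm arm.

Call:
{"op": "move_arm", "data": {"deltas": [25,7,-30,0,0,0,70,55,14,-60,0,0,0,65,80,21,-80,0,0,0,65,109,28,-97,0,0,0,65,109,28,-97,0,0,0,65]}}

```text
time: 3.82
eef_pos: [0.5039, -0.2797, 0.1847]
tool_rot: [-0.317, 0.387, 0.554, 0.665]
wrist_force: [0.2, 0.7, 0.5]
finger_gap: 0.0574
```

```bash
python3 - <<'E'
from h import *
print(need(lever(0),MN)); grab('wrist','w2.png'); grab('scene','s2.png')
s=cv2.imread('pics/s2.png'); cv2.imwrite('pics/s2c.png',cv2.resize(s[80:230,200:400],None,fx=3,fy=3))
E
```

```text
(array([46.9, -2.1,  1. ]), array([-0.2, -0.1, -0.5]))
```

View pics/w2.png

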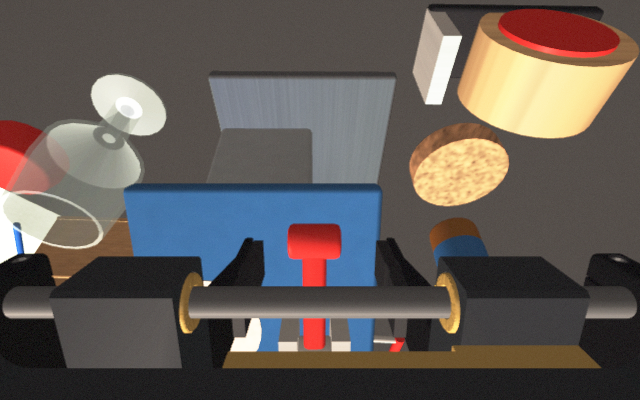

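View pics/s2c.png

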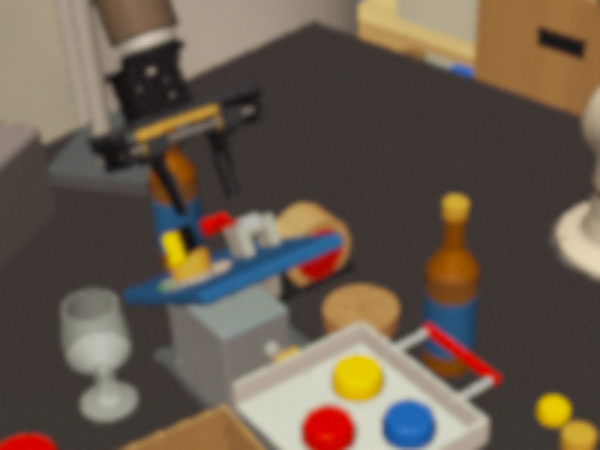

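The knob, at wrist (314,241), is centred between the fingers to within about 2 mm. I'll go in and grip it.

Call:
{"op": "move_arm", "data": {"deltas": [25,-2,1,0,0,0,65,47,-2,1,0,0,0,65,47,-2,1,0,0,0,20,47,-2,1,0,0,0,20,47,-2,1,0,0,0,20], "force": 12}}

```text
time: 4.55
eef_pos: [0.5124, -0.2583, 0.1473]
tool_rot: [-0.32, 0.387, 0.552, 0.666]
wrist_force: [0.5, 0.2, 0.3]
finger_gap: 0.0344
```

```bash
python3 - <<'E'
from h import *
s=env.get_state(); print(s['finger_gap'],np.round(s['wrist_force'],1))
p=s['eef_pos']; print(need(lever(0),MN))
for th in np.arange(.2,3.01,.2): print(round(th,1),((lever(th)-lever(0))@-n*1000).round(0),((lever(th)-lever(0))@up*1000).round(0))
print(2.9,(-.085*np.sin(2.9)), .085*(1-np.cos(2.9)))
E
```

```text
0.03444128102169838 [0.5 0.2 0.3]
(array([3.3, 2.6, 0.1]), array([ 0. , -0.2, -0.1]))
0.2 -17.0 2.0
0.4 -33.0 7.0
0.6 -48.0 15.0
0.8 -61.0 26.0
1.0 -72.0 39.0
1.2 -79.0 54.0
1.4 -84.0 71.0
1.6 -85.0 87.0
1.8 -83.0 104.0
2.0 -77.0 120.0
2.2 -69.0 135.0
2.4 -57.0 148.0
2.6 -44.0 158.0
2.8 -28.0 165.0
3.0 -12.0 169.0
2.9 -0.02033619298318851 0.1675314440377152
```

Gap is still closing at 34 mm, so I'll let it settle.

Call:
{"op": "move_arm", "data": {"deltas": [0,0,0,0,0,0,20,0,0,0,0,0,0,20]}}

```text
time: 4.8
eef_pos: [0.5111, -0.2576, 0.1463]
tool_rot: [-0.318, 0.387, 0.553, 0.665]
wrist_force: [-2.9, 0.6, 3.0]
finger_gap: 0.0299
```

Call:
{"op": "move_arm", "data": {"deltas": [-17,0,2,0,0,0,20,-33,0,7,0,0,0,20,-48,0,15,0,0,0,20,-61,0,26,0,0,0,20,-72,0,39,0,0,0,20]}}

```text
time: 5.42
eef_pos: [0.5109, -0.2587, 0.2285]
tool_rot: [-0.318, 0.387, 0.554, 0.665]
wrist_force: [-4.0, 4.9, -7.1]
finger_gap: 0.0301
```

Call:
{"op": "move_arm", "data": {"deltas": [-7,0,15,0,0,0,20,-12,0,32,0,0,0,20,-13,0,48,0,0,0,20,-11,0,65,0,0,0,20,-5,0,81,0,0,0,20]}}

```text
time: 6.05
eef_pos: [0.5238, -0.1937, 0.274]
tool_rot: [-0.32, 0.388, 0.552, 0.665]
wrist_force: [-5.1, -2.3, -4.0]
finger_gap: 0.0298
```

Call:
{"op": "move_arm", "data": {"deltas": [8,0,15,0,0,0,20,20,0,28,0,0,0,20,33,0,38,0,0,0,20,49,0,45,0,0,0,20,56,0,47,0,0,0,20]}}

```text
time: 6.68
eef_pos: [0.5373, -0.1249, 0.2495]
tool_rot: [-0.32, 0.386, 0.553, 0.665]
wrist_force: [-5.2, 0.9, 4.2]
finger_gap: 0.0298
```

```bash
python3 - <<'E'
from h import *
s=env.get_state(); print(s['finger_gap'],np.round(s['wrist_force'],1),np.round(s['qpos'],2))
g=s['eef_pos']+.0187*R.from_quat(s['tool_rot']).as_matrix()[:,0]*-1
d=g-face(-.04,-.002,.026); print('th',np.arctan2(d@n,-(d@up)),np.linalg.norm(d))
grab('scene','s3.png'); p=cv2.imread('pics/s3.png'); cv2.imwrite('pics/s3c.png',cv2.resize(p[80:230,200:400],None,fx=3,fy=3))
grab('wrist','w3.png')
E
```

```text
0.029758765249488638 [-5.2  0.9  4.2] [-0.25  0.31  0.06 -0.53 -1.39  0.19]
th 2.8417097043309454 0.08752819250569754
```

View pics/w3.png

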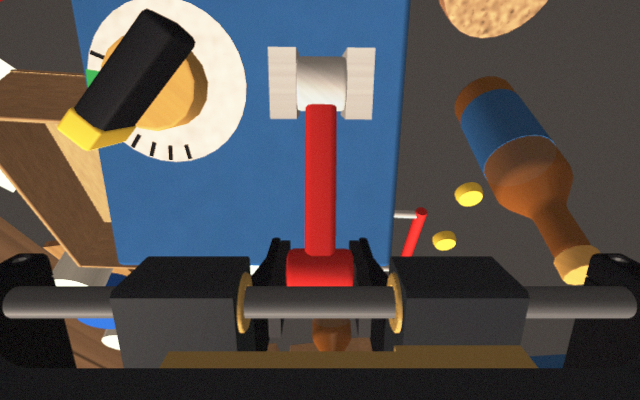

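Call:
{"op": "move_arm", "data": {"deltas": [0,0,0,0,0,0,60,0,0,0,0,0,0,60,-30,0,0,0,0,0,60,-60,0,0,0,0,0,60,-90,0,0,0,0,0,60]}}

```text
time: 7.4
eef_pos: [0.5297, -0.1707, 0.3262]
tool_rot: [-0.319, 0.387, 0.552, 0.666]
wrist_force: [0.1, 0.8, 0.4]
finger_gap: 0.0518
```

```bash
cat >> h.py <<'E'
MV=tooldown(0,-1)
H=np.array([.469,.0555,.123]); ys=Rs@[0,1,0]
E
python3 - <<'E'
from h import *
s=env.get_state(); print(s['finger_gap'],np.round(s['wrist_force'],1),np.round(s['qpos'],2))
print(need(H+.015*ys+[0,0,.10],MV)); im=grab('scene','s3.png'); p=im['pixels']; cv2.imwrite('pics/s3c.png',cv2.resize(p[80:280,200:420],None,fx=3,fy=3))
E
```

```text
0.05179255955488167 [0.1 0.8 0.4] [-0.33  0.29  0.22 -0.51 -1.58  0.16]
(array([202. , 101.6, 144.7]), array([-0. , 29.8, -0.1]))
```

View pics/s3c.png

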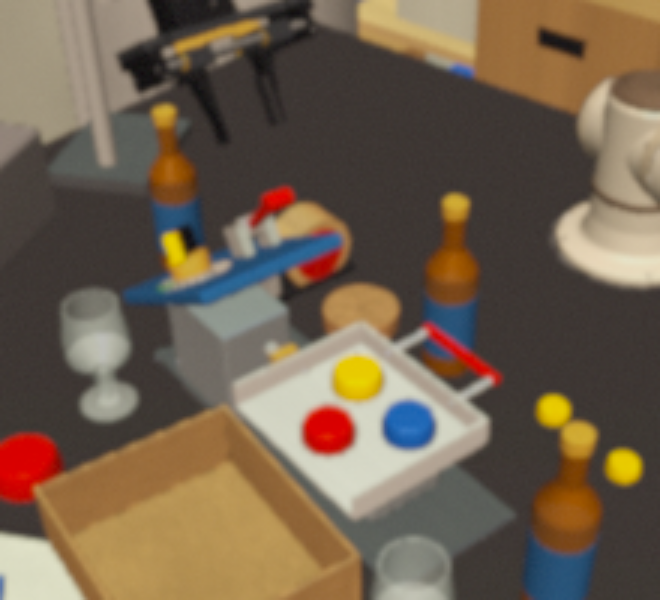

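Call:
{"op": "move_arm", "data": {"deltas": [23,20,39,0,6,0,50,46,40,78,0,12,0,50,69,60,117,0,18,0,50,92,80,156,0,24,0,50,113,102,196,0,30,0,50]}}

```text
time: 8.07
eef_pos: [0.4707, 0.0733, 0.3257]
tool_rot: [-0.452, 0.546, 0.45, 0.543]
wrist_force: [1.3, 0.3, -0.4]
finger_gap: 0.0435
```

```bash
python3 - <<'E'
from h import *
print(need(H+.015*ys+[0,0,.05],MV))
E
```

```text
(array([152.7,  -1.7,  -2.1]), array([ 0. , -0.2, -0. ]))
```

Call:
{"op": "move_arm", "data": {"deltas": [40,-1,-1,0,0,0,46,80,-1,-1,0,0,0,46,120,-1,-1,0,0,0,46,135,-1,-1,0,0,0,46,135,-1,-1,0,0,0,46]}}

```text
time: 8.7
eef_pos: [0.4708, 0.0701, 0.1891]
tool_rot: [-0.451, 0.546, 0.452, 0.542]
wrist_force: [-0.2, 0.3, 0.2]
finger_gap: 0.04
```

```bash
python3 - <<'E'
from h import *
print(need(H+.015*ys+[0,0,-.017],MV)); grab('wrist','w4.png')
E
```

```text
(array([83.1, -1.4,  0.7]), array([ 0. , -0.2, -0.3]))
```

View pics/w4.png

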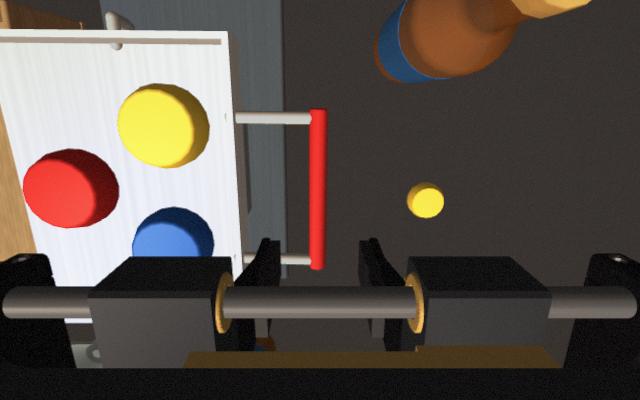

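```bash
python3 - <<'E'
from h import *
im=grab('wrist'); a=onz(im,318.5,109,.128);b=onz(im,317,269,.128)
print('handle mid',((a+b)/2).round(4),np.linalg.norm(a-b), 'grip pt proj',proj(im,H+.015*ys))
G=(a+b)/2+.012*ys; G[2]=.123; print(need(G-[0,0,.017],MV))
E
```

```text
handle mid [0.4689 0.0556 0.128 ] 0.1116001377373454 grip pt proj (np.float64(317.4741306785736), np.float64(213.11443962197393))
(array([84.9, -0. , -3. ]), array([ 0.1, -0.1, -0.1]))
```

Call:
{"op": "move_arm", "data": {"deltas": [30,0,-3,0,0,0,46,60,0,-3,0,0,0,46,85,0,-3,0,0,0,46,85,0,-3,0,0,0,5,85,0,-3,0,0,0,5], "force": 15}}

```text
time: 9.43
eef_pos: [0.4712, 0.0676, 0.1067]
tool_rot: [-0.452, 0.545, 0.451, 0.544]
wrist_force: [-0.5, -1.2, 0.6]
finger_gap: 0.0271
```

Call:
{"op": "move_arm", "data": {"deltas": [0,0,0,0,0,0,5,0,0,0,0,0,0,5]}}

```text
time: 9.68
eef_pos: [0.4713, 0.0673, 0.1063]
tool_rot: [-0.452, 0.545, 0.451, 0.544]
wrist_force: [2.4, -1.1, 1.7]
finger_gap: 0.0114
```

```bash
python3 - <<'E'
from h import *
a0=np.arctan2(.018,.217)
r=np.hypot(.217,.018)
r=.217;
# handle rel hinge: try 217 horizontal
for a in [.05,.1,.15,.2,.25,.3,.35,.4,.45,.5,.55,.6,.65,.7,.75,.8,.85,.9,.95,1.0,1.03]:
    M=np.array([[np.cos(a),-np.sin(a)],[np.sin(a),np.cos(a)]]); v=M@[.217,.018]
    print(a,'up',round((v[1]-.018)*1000),'x+',round((.217-v[0])*1000))
E
```

```text
0.05 up 11 x+ 1
0.1 up 22 x+ 3
0.15 up 32 x+ 5
0.2 up 43 x+ 8
0.25 up 53 x+ 11
0.3 up 63 x+ 15
0.35 up 73 x+ 19
0.4 up 83 x+ 24
0.45 up 93 x+ 29
0.5 up 102 x+ 35
0.55 up 111 x+ 41
0.6 up 119 x+ 48
0.65 up 128 x+ 55
0.7 up 136 x+ 63
0.75 up 143 x+ 70
0.8 up 150 x+ 79
0.85 up 157 x+ 87
0.9 up 163 x+ 96
0.95 up 169 x+ 105
1.0 up 174 x+ 115
1.03 up 177 x+ 121
```

Call:
{"op": "move_arm", "data": {"deltas": [-11,-1,0,0,0,0,5,-22,-3,0,0,0,0,5,-43,-8,0,0,0,0,5,-63,-15,0,0,0,0,5,-73,-19,0,0,0,0,5]}}

```text
time: 10.3
eef_pos: [0.4891, 0.0637, 0.1786]
tool_rot: [-0.451, 0.546, 0.452, 0.543]
wrist_force: [4.3, -0.4, -6.0]
finger_gap: 0.0115
```

Call:
{"op": "move_arm", "data": {"deltas": [-10,-5,0,0,0,0,5,-20,-10,0,0,0,0,5,-29,-16,0,0,0,0,5,-38,-22,0,0,0,0,5,-46,-29,0,0,0,0,5]}}

```text
time: 10.92
eef_pos: [0.5153, 0.0584, 0.2245]
tool_rot: [-0.45, 0.548, 0.453, 0.541]
wrist_force: [-9.9, 5.6, 4.7]
finger_gap: 0.0113
```

```bash
python3 - <<'E'
from h import *
s=env.get_state(); print(s['finger_gap'],np.round(s['wrist_force'],1),np.round(s['eef_pos'],3))
im=grab('scene'); p=im['pixels']; cv2.imwrite('pics/s4c.png',cv2.resize(p[80:310,200:420],None,fx=2.5,fy=2.5))
E
```

```text
0.011283380401902982 [-9.9  5.6  4.7] [0.515 0.058 0.224]
```

View pics/s4c.png

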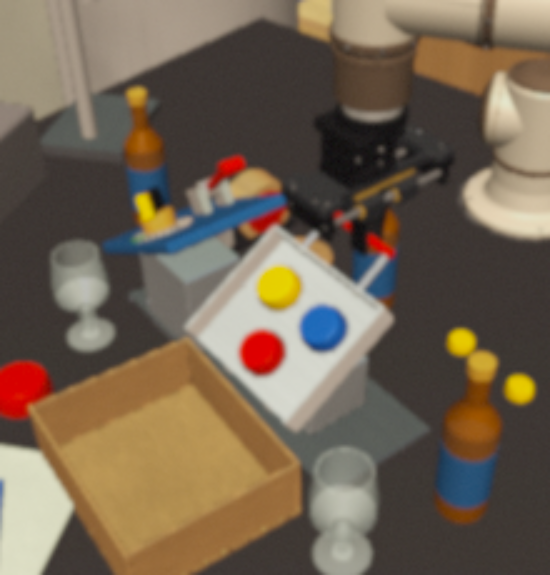

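Call:
{"op": "move_arm", "data": {"deltas": [-9,-3,0,0,0,0,5,-17,-11,0,0,0,0,5,-24,-18,0,0,0,0,5,-31,-26,0,0,0,0,5,-38,-34,0,0,0,0,5]}}

```text
time: 11.6
eef_pos: [0.5509, 0.0516, 0.2627]
tool_rot: [-0.451, 0.547, 0.452, 0.542]
wrist_force: [-4.3, -2.6, 1.1]
finger_gap: 0.0113
```

```bash
python3 - <<'E'
from h import *
s=env.get_state(); print(s['finger_gap'],np.round(s['wrist_force'],1),np.round(s['eef_pos'],3))
im=grab('scene'); p=im['pixels']; cv2.imwrite('pics/s5c.png',cv2.resize(p[80:310,200:420],None,fx=2.5,fy=2.5))
E
```

```text
0.011334207512914968 [-4.3 -2.6  1.1] [0.551 0.052 0.263]
```

View pics/s5c.png

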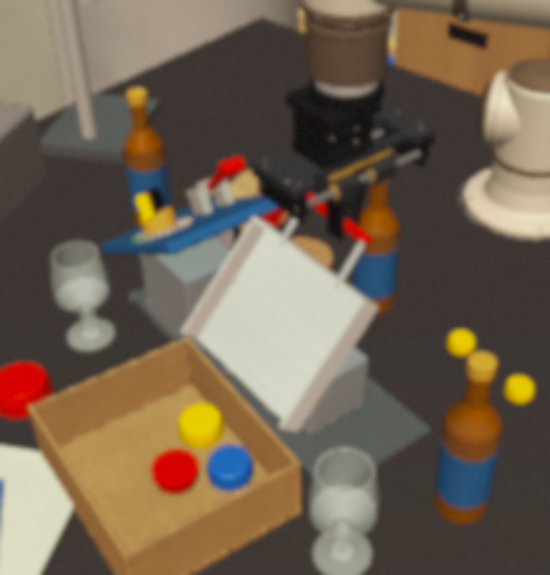

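Call:
{"op": "move_arm", "data": {"deltas": [15,14,0,0,0,0,5,28,27,0,0,0,0,5,42,37,0,0,0,0,5,54,46,0,0,0,0,5,69,54,0,0,0,0,5]}}

```text
time: 12.28
eef_pos: [0.496, 0.0624, 0.1932]
tool_rot: [-0.45, 0.546, 0.452, 0.542]
wrist_force: [-7.6, 2.1, 2.7]
finger_gap: 0.0113
```

```bash
python3 - <<'E'
from h import *
s=env.get_state(); print(s['finger_gap'],np.round(s['wrist_force'],1),np.round(s['eef_pos'],3),need([.4713,.0673,.1063],MV))
E
```

```text
0.011307358142737155 [-7.6  2.1  2.7] [0.496 0.062 0.193] (array([87. , 24.6,  0.4]), array([ 0. , -0.1, -0.4]))
```

Call:
{"op": "move_arm", "data": {"deltas": [17,9,0,0,0,0,5,36,16,0,0,0,0,5,56,21,0,0,0,0,5,75,24,0,0,0,0,5,86,25,0,0,0,0,5]}}

```text
time: 12.9
eef_pos: [0.4713, 0.0672, 0.1058]
tool_rot: [-0.45, 0.547, 0.452, 0.542]
wrist_force: [-7.2, 3.8, 0.0]
finger_gap: 0.0116
```

Call:
{"op": "move_arm", "data": {"deltas": [0,0,0,0,0,0,46,0,0,0,0,0,0,46,0,0,0,0,0,0,46,-50,0,0,0,0,0,46,-110,0,0,0,0,0,46]}}

```text
time: 13.52
eef_pos: [0.4733, 0.0665, 0.2181]
tool_rot: [-0.451, 0.546, 0.452, 0.542]
wrist_force: [1.5, 0.1, -0.7]
finger_gap: 0.0398
```

```bash
cat >> h.py <<'E'
def nutpose(ang,off,du=-.003,dx=.04): # tool along -n, jaws across bar at nut angle ang
    M=MN@R.from_euler('x',ang).as_matrix(); return face(dx,du,off),M
E
python3 - <<'E'
from h import *
s=env.get_state(); print(s['finger_gap'],np.round(s['wrist_force'],1),np.round(s['eef_pos'],3),np.round(s['qpos'],2))
p,M=nutpose(.72,.20); print(need(p,M))
im=grab('top'); cv2.imwrite('pics/t5c.png',cv2.resize(im['pixels'][80:300,180:500],None,fx=2.4,fy=2.4))
E
```

```text
0.03977389638580601 [ 1.5  0.1 -0.7] [0.473 0.066 0.218] [ 0.48  0.14 -0.34  0.   -1.09 -0.67]
(array([-133.1, -175.3, -333.4]), array([ 40.3, -29. ,  10.6]))
```

View pics/t5c.png

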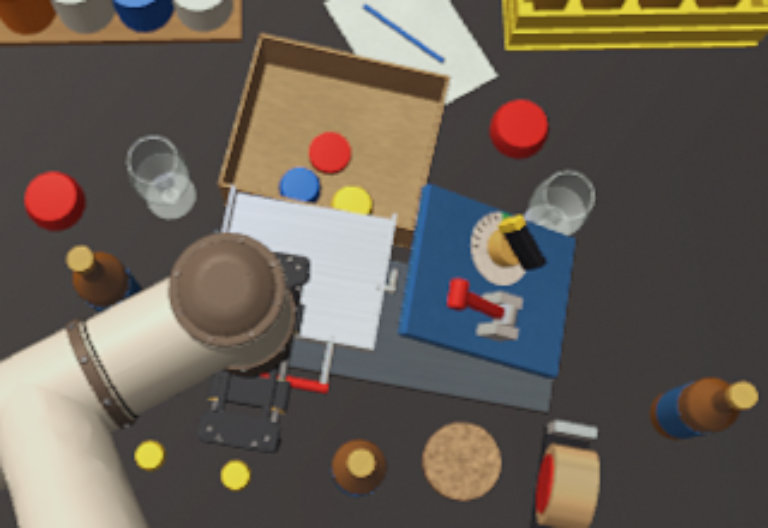

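Call:
{"op": "move_arm", "data": {"deltas": [-55,0,-10,4,-3,1,46,-110,-20,-40,8,-6,2,46,-133,-45,-90,14,-10,4,46,-133,-70,-140,20,-15,5,46,-133,-98,-190,26,-19,7,46]}}

```text
time: 14.2
eef_pos: [0.5358, -0.1399, 0.3519]
tool_rot: [-0.204, 0.562, 0.416, 0.685]
wrist_force: [1.0, 0.7, 0.6]
finger_gap: 0.0399
```

```bash
python3 - <<'E'
from h import *
s=env.get_state(); print(s['finger_gap'],np.round(s['wrist_force'],1),np.round(s['eef_pos'],3),np.round(s['qpos'],2))
p,M=nutpose(.72,.15); print(need(p,M))
E
```

```text
0.03985954325236308 [1.  0.7 0.6] [ 0.536 -0.14   0.352] [-0.17  0.26  0.23 -0.35 -1.58 -0.47]
(array([  -2. , -124.4,  -76.6]), array([14.2, -9.7,  3.7]))
```

Call:
{"op": "move_arm", "data": {"deltas": [-1,-40,-26,5,-3,1,46,-2,-80,-51,10,-6,2.5,46,-2,-124,-77,14,-10,3.7,46,-2,-124,-77,14,-10,3.7,46,-2,-124,-77,14,-10,3.7,46]}}

```text
time: 14.82
eef_pos: [0.5883, -0.2672, 0.3065]
tool_rot: [-0.064, 0.554, 0.383, 0.736]
wrist_force: [0.9, 0.5, 1.0]
finger_gap: 0.0399
```

```bash
python3 - <<'E'
from h import *
s=env.get_state(); print(np.round(s['qpos'],2))
im=grab('wrist','w6.png'); p,M=nutpose(.72,.15); print(need(p,M))
g,_=nutpose(0,.038);t=g+.014*n; print('axis proj top',proj(im,t),'grip',proj(im,g))
E
```

```text
[-0.44  0.49  0.47 -0.51 -1.68 -0.48]
(array([-1.7, -1.9, -0.3]), array([ 0.3, -0. , -0.1]))
axis proj top (np.float64(316.28491498661066), np.float64(202.83596882323897)) grip (np.float64(316.3258716433438), np.float64(197.69371094560472))
```

View pics/w6.png

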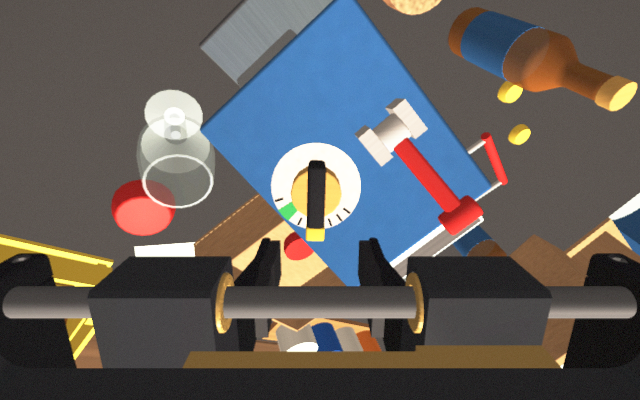

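The bar, black with a yellow end at (316,201), stands straight between the fingers. Next I descend.

Call:
{"op": "move_arm", "data": {"deltas": [45,-2,0,0,0,0,46,90,-2,0,0,0,0,46,125,-2,0,0,0,0,46,125,-2,0,0,0,0,46,125,-2,0,0,0,0,5], "force": 25}}

```text
time: 15.5
eef_pos: [0.6025, -0.2068, 0.2023]
tool_rot: [-0.069, 0.552, 0.382, 0.738]
wrist_force: [1.7, -4.9, 5.9]
finger_gap: 0.0353
```

Call:
{"op": "move_arm", "data": {"deltas": [0,0,0,0,0,0,5,0,0,0,0,0,0,5,0,0,0,0,0,0,5]}}

```text
time: 15.88
eef_pos: [0.6032, -0.2082, 0.2017]
tool_rot: [-0.069, 0.552, 0.381, 0.738]
wrist_force: [1.9, -6.8, 4.5]
finger_gap: 0.0136
```

```bash
python3 - <<'E'
from h import *
s=env.get_state(); print(s['finger_gap'],np.round(s['wrist_force'],1),np.round(s['ft_torque'],2))
p,M=nutpose(.72,.025); print(need(p,M)); p,M=nutpose(1.57,.025); print(need(p,M))
E
```

```text
0.013642257041337535 [ 1.9 -6.8  4.5] [-1.9  -0.68 -0.55]
(array([ 1.5,  1.7, -2. ]), array([0.5, 0.1, 0.4]))
(array([ 1.5,  1.7, -2. ]), array([49.2,  0.3,  0.4]))
```

Call:
{"op": "move_arm", "data": {"deltas": [-3,0,0,0,0,0,5,-3,0,0,10,0,0,5,-3,0,0,20,0,0,5,-3,0,0,30,0,0,5,-3,0,0,40,0,0,5]}}

```text
time: 16.5
eef_pos: [0.6034, -0.2088, 0.2014]
tool_rot: [0.191, 0.65, 0.167, 0.716]
wrist_force: [5.6, -5.7, -3.6]
finger_gap: 0.0136
```

Call:
{"op": "move_arm", "data": {"deltas": [0,0,0,5,0,0,5,0,0,0,9,0,0,5,0,0,0,9,0,0,5]}}

```text
time: 16.88
eef_pos: [0.6034, -0.209, 0.2013]
tool_rot: [0.245, 0.661, 0.117, 0.7]
wrist_force: [7.4, -4.5, -3.2]
finger_gap: 0.0138
```

```bash
python3 - <<'E'
from h import *
s=env.get_state(); print(s['finger_gap'],np.round(s['wrist_force'],1),np.round(s['ft_torque'],2))
p,M=nutpose(1.57,.025); print(need(p,M)); grab('wrist','w7.png')
E
```

```text
0.013804450760775541 [ 7.4 -4.5 -3.2] [-3.05 -1.39 -1.14]
(array([ 1.6,  0.5, -2.9]), array([0.1, 0.4, 0.1]))
```

View pics/w7.png

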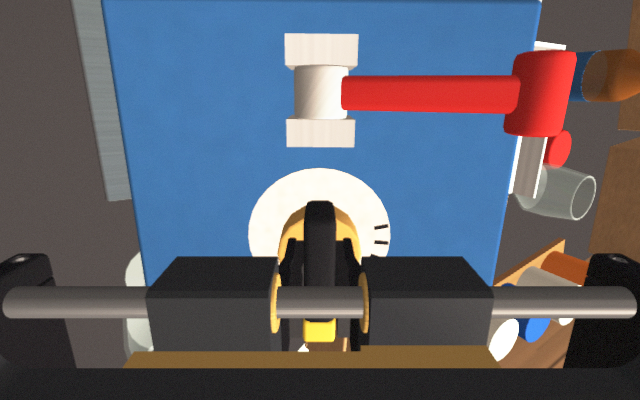

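Call:
{"op": "move_arm", "data": {"deltas": [0,0,0,0,0,0,40,0,0,0,0,0,0,40,-30,0,0,0,0,0,40,-80,0,0,0,0,0,50,-125,0,0,0,0,0,60]}}

```text
time: 17.55
eef_pos: [0.5883, -0.269, 0.3101]
tool_rot: [0.246, 0.664, 0.12, 0.696]
wrist_force: [0.1, 0.2, 0.0]
finger_gap: 0.0464
```

```bash
python3 - <<'E'
from h import *
im=grab('wrist','w8.png'); hsv=cv2.cvtColor(im['pixels'],cv2.COLOR_BGR2HSV)
def on(u,v,off):
    o,d=ray(im,u,v); X=o+d*(((C+n*off-o)@n)/(d@n)); return np.array([(X-C)@xs,(X-C)@up])
b=cv2.inRange(hsv,(0,0,0),(180,255,45))
A=nutpose(0,.052)[0]; u,v=proj(im,A); print('axis',u,v)
m=np.zeros_like(b); cv2.circle(m,(int(u),int(v)),55,255,-1); b&=m
c=max(cv2.findContours(b,0,1)[0],key=cv2.contourArea); q=cv2.boxPoints(cv2.minAreaRect(c)); print(cv2.minAreaRect(c))
e=[np.array(on(*p,.045)) for p in q]; L=[e[1]-e[0],e[2]-e[1]]; l=max(L,key=np.linalg.norm); print('nut angle mod pi',np.arctan2(l[0],l[1]))
s=env.get_state(); print(s['qpos'].round(2) if hasattr(s['qpos'],'round') else s['qpos'])
# lever
th=2.85; print(need(lever(th)+.05*n,MN))
g=face(-.04,-.002,.026); 
for th in(2.7,2.8,2.9): print(th,proj(im,lever(th,g=0,extra=0)))
E
```

```text
axis 317.4947619912581 203.01314314184035
((317.5, 194.5), (65.0, 15.0), 90.0)
nut angle mod pi 1.565345755625256
[-0.45  0.49  0.49 -0.51 -1.69 -1.34]
(array([ 74.1,  83.2, -80.6]), array([-89.8,   0. ,   0.4]))
2.7 (np.float64(429.25222713288485), np.float64(97.48465784543068))
2.8 (np.float64(430.4027726864116), np.float64(97.45547068278877))
2.9 (np.float64(430.2851897269017), np.float64(97.42617391956038))
```

View pics/w8.png

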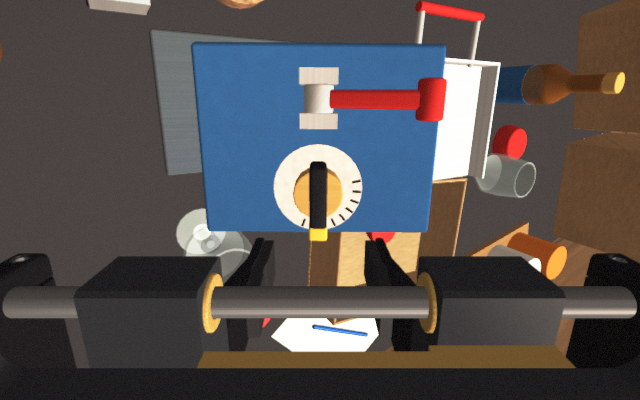

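Call:
{"op": "move_arm", "data": {"deltas": [0,15,-15,-10,0,0,66,0,30,-30,-20,0,0,66,0,50,-50,-30,0,0,66,0,70,-70,-40,0,0,66,0,83,-81,-50,0,0,66]}}

```text
time: 18.23
eef_pos: [0.5214, -0.1822, 0.3512]
tool_rot: [-0.073, 0.55, 0.391, 0.735]
wrist_force: [-0.1, 0.2, -0.2]
finger_gap: 0.0575
```

Call:
{"op": "move_arm", "data": {"deltas": [0,0,0,-10,0,0,66,0,0,0,-20,0,0,66,0,0,0,-30,0,0,66,0,0,0,-40,0,0,66,0,0,0,-40,0,0,66]}}

```text
time: 18.85
eef_pos: [0.5223, -0.1831, 0.3503]
tool_rot: [-0.317, 0.385, 0.554, 0.666]
wrist_force: [-0.3, 0.4, 0.1]
finger_gap: 0.0571
```

```bash
python3 - <<'E'
from h import *
im=grab('wrist','w9.png'); print(need(lever(2.86)+.0*n,MN)); print(need(np.array([0.5373,-0.1249,0.2495]),MN))
print(proj(im,lever(2.86,g=0,extra=0)))
E
```

```text
(array([117.6,  -2. ,  -0.5]), array([-0.2,  0.1, -0.2]))
(array([117.4,  -4.2,   1.4]), array([-0.2,  0.1, -0.2]))
(np.float64(315.6293050085506), np.float64(198.50181281808318))
```

View pics/w9.png

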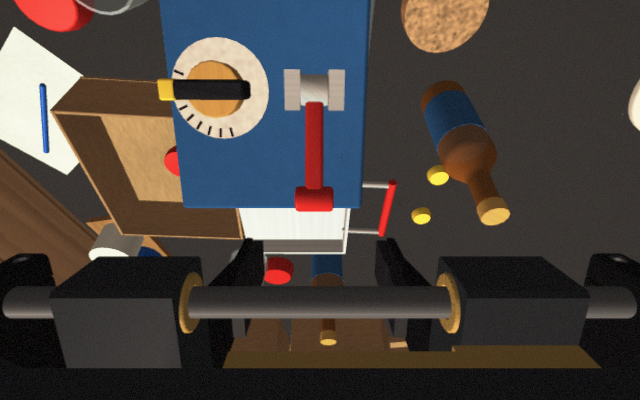

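Call:
{"op": "move_arm", "data": {"deltas": [45,-3,0,0,0,0,66,90,-3,0,0,0,0,66,117,-3,0,0,0,0,66,117,-3,0,0,0,0,20,117,-3,0,0,0,0,20], "force": 12}}

```text
time: 19.52
eef_pos: [0.5369, -0.1274, 0.2505]
tool_rot: [-0.318, 0.385, 0.553, 0.667]
wrist_force: [0.5, 0.2, 0.6]
finger_gap: 0.0448
```

Call:
{"op": "move_arm", "data": {"deltas": [0,0,0,0,0,0,20,0,0,0,0,0,0,20,0,0,0,0,0,0,20]}}

```text
time: 19.9
eef_pos: [0.5368, -0.1273, 0.2503]
tool_rot: [-0.318, 0.385, 0.553, 0.667]
wrist_force: [-1.2, -0.6, 2.3]
finger_gap: 0.03
```

```bash
python3 - <<'E'
from h import *
s=env.get_state(); print(s['finger_gap'],np.round(s['wrist_force'],1)); print(need(lever(2.86),MN))
for th in [2.86]+list(np.arange(2.7,-.01,-.2))+[0]:
  d=lever(th)-lever(2.86); print(round(th,1),(d@-n*1000).round(0),(d@up*1000).round(0))
E
```

```text
0.029976362886251846 [-1.2 -0.6  2.3]
(array([ 2.1,  2.3, -0.2]), array([ 0. ,  0.1, -0. ]))
2.9 0.0 0.0
2.7 -13.0 -5.0
2.5 -27.0 -14.0
2.3 -40.0 -25.0
2.1 -50.0 -39.0
1.9 -57.0 -54.0
1.7 -61.0 -71.0
1.5 -61.0 -88.0
1.3 -58.0 -104.0
1.1 -52.0 -120.0
0.9 -43.0 -134.0
0.7 -31.0 -147.0
0.5 -17.0 -156.0
0.3 -1.0 -163.0
0.1 15.0 -166.0
0 24.0 -167.0
```

Call:
{"op": "move_arm", "data": {"deltas": [-13,0,-5,0,0,0,20,-27,0,-14,0,0,0,20,-40,0,-25,0,0,0,20,-50,0,-39,0,0,0,20,-57,0,-54,0,0,0,20]}}

```text
time: 20.52
eef_pos: [0.522, -0.2022, 0.2721]
tool_rot: [-0.318, 0.385, 0.554, 0.666]
wrist_force: [-0.4, 3.4, 1.4]
finger_gap: 0.0302
```

Call:
{"op": "move_arm", "data": {"deltas": [-4,0,-17,0,0,0,20,-4,0,-34,0,0,0,20,-1,0,-50,0,0,0,20,5,0,-66,0,0,0,20,14,0,-80,0,0,0,20]}}

```text
time: 21.15
eef_pos: [0.5097, -0.2647, 0.2186]
tool_rot: [-0.318, 0.386, 0.553, 0.666]
wrist_force: [-2.4, -1.2, 3.4]
finger_gap: 0.0298
```

Call:
{"op": "move_arm", "data": {"deltas": [12,0,-13,0,0,0,20,26,0,-22,0,0,0,20,42,0,-29,0,0,0,20,58,0,-32,0,0,0,20,67,0,-33,0,0,0,20]}}

```text
time: 21.78
eef_pos: [0.5112, -0.2568, 0.1428]
tool_rot: [-0.317, 0.386, 0.554, 0.666]
wrist_force: [-2.4, -3.3, 1.7]
finger_gap: 0.0296
```

```bash
python3 - <<'E'
from h import *
s=env.get_state(); print(s['finger_gap'],np.round(s['wrist_force'],1)); print(need(lever(0),MN)); print(need(np.array([0.5111,-0.2576,0.1463]),MN))
E
```

```text
0.02963306045016494 [-2.4 -3.3  1.7]
(array([-1.3,  1.2,  1.2]), array([-0.1,  0.1, -0.2]))
(array([-3.4, -0. ,  1. ]), array([-0.1,  0.1, -0.2]))
```

Call:
{"op": "move_arm", "data": {"deltas": [3,0,0,0,0,0,20,3,0,0,0,0,0,20,2,0,0,0,0,0,66,2,0,0,0,0,0,66,2,0,0,0,0,0,66]}}

```text
time: 22.4
eef_pos: [0.5125, -0.2555, 0.1436]
tool_rot: [-0.318, 0.384, 0.554, 0.667]
wrist_force: [0.2, 0.5, -1.0]
finger_gap: 0.0517
```

Call:
{"op": "move_arm", "data": {"deltas": [-40,0,0,0,0,0,66,-80,0,0,0,0,0,66,-130,0,40,0,0,0,66,-170,0,80,0,0,0,66,-170,0,80,0,0,0,66]}}

```text
time: 23.02
eef_pos: [0.5109, -0.272, 0.3368]
tool_rot: [-0.324, 0.383, 0.551, 0.667]
wrist_force: [0.5, -0.5, 0.8]
finger_gap: 0.0572
```

```bash
python3 - <<'E'
from h import *
s=env.get_state(); print(np.round(s['wrist_force'],1))
im=grab('wrist','w10.png'); print('knob pred th0',proj(im,lever(0,g=0,extra=0)),'th.12',proj(im,lever(.12,g=0,extra=0)))
hsv=cv2.cvtColor(im['pixels'],cv2.COLOR_BGR2HSV); r=cv2.inRange(hsv,(0,150,60),(8,255,255))|cv2.inRange(hsv,(172,150,60),(180,255,255))
for c in cv2.findContours(r,0,1)[0]:
  if cv2.contourArea(c)>300: print(cv2.boundingRect(c))
t=grab('top'); cv2.imwrite('pics/t10c.png',cv2.resize(t['pixels'][80:300,180:500],None,fx=2.4,fy=2.4))
sc=grab('scene'); cv2.imwrite('pics/s10c.png',cv2.resize(sc['pixels'][80:310,200:420],None,fx=2.5,fy=2.5))
E
```

```text
[ 0.5 -0.5  0.8]
knob pred th0 (np.float64(324.44882462785057), np.float64(90.70594328318894)) th.12 (np.float64(324.562619977498), np.float64(91.35019686347138))
(184, 191, 21, 27)
(307, 79, 35, 97)
(60, 42, 58, 63)
```

View pics/w10.png

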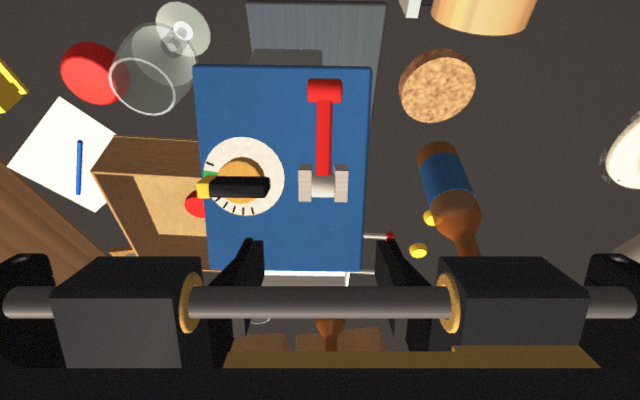

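View pics/s10c.png

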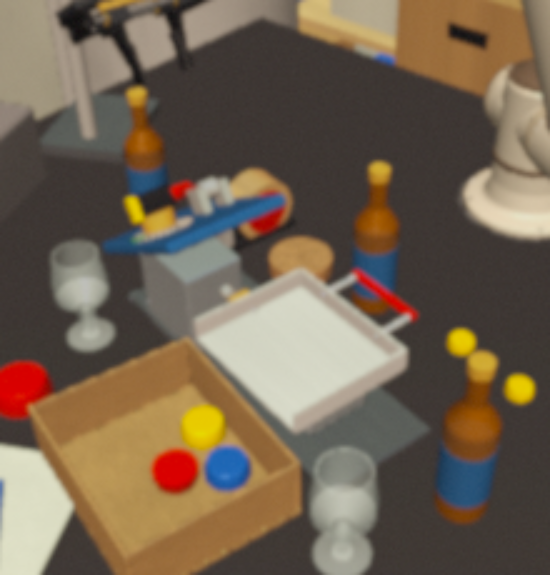

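View pics/t10c.png

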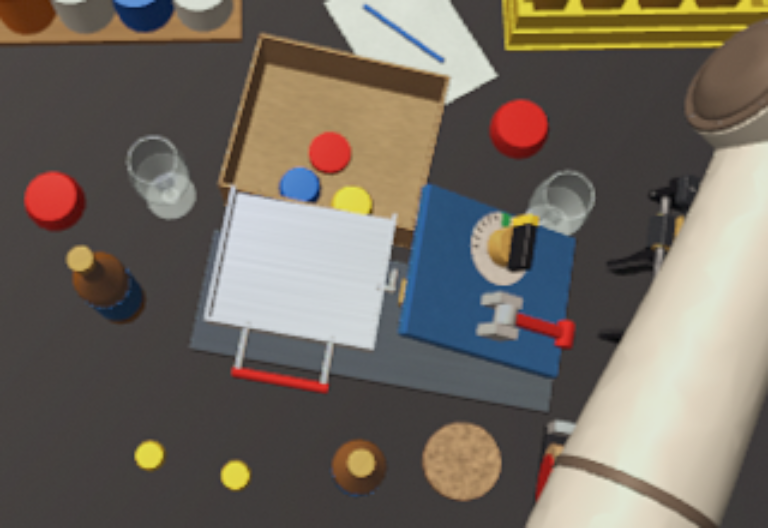

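```bash
python3 - <<'E'
from h import *
a=cv2.imread('pics/scene0.png'); sc=grab('scene'); t0=cv2.imread('pics/top0.png'); t=grab('top')['pixels']
def kn(p,box):
    h=cv2.cvtColor(p,cv2.COLOR_BGR2HSV); m=cv2.inRange(h,(0,150,90),(8,255,255))|cv2.inRange(h,(172,150,90),(180,255,255))
    x,y,w,hh=box; k=np.zeros_like(m);k[y:y+hh,x:x+w]=m[y:y+hh,x:x+w]; M=cv2.moments(k,True); return M['m10']/M['m00'],M['m01']/M['m00'],M['m00']
print('lever scene',kn(a,(255,140,30,22)),kn(sc['pixels'],(255,140,30,22)))
print('lever top',kn(t0,(390,205,40,25)),kn(t,(390,205,40,25)))
print('handle',kn(t0,(270,228,55,20)),kn(t,(270,228,55,20)))
print('pred scene knob',[np.round(proj(sc,lever(x,g=0,extra=0)),1) for x in(0,.12,.2)])
im=grab('wrist'); h=cv2.cvtColor(im['pixels'],cv2.COLOR_BGR2HSV)
b=cv2.inRange(h,(0,0,0),(180,255,45)); k=np.zeros_like(b);k[165:210,195:280]=b[165:210,195:280]
c=max(cv2.findContours(k,0,1)[0],key=cv2.contourArea); q=cv2.boxPoints(cv2.minAreaRect(c))
def on(u,v,off):
    o,d=ray(im,u,v); X=o+d*(((C+n*off-o)@n)/(d@n)); return np.array([(X-C)@xs,(X-C)@up])
e=[on(*p,.045) for p in q]; l=max([e[1]-e[0],e[2]-e[1]],key=np.linalg.norm); print('nut',np.arctan2(l[0],l[1])%np.pi, cv2.minAreaRect(c))
E
```

```text
lever scene (271.46268656716416, 154.044776119403, 67.0) (271.38461538461536, 155.42307692307693, 52.0)
lever top (409.73770491803276, 216.6775956284153, 183.0) (408.9080459770115, 216.816091954023, 174.0)
handle (296.2303370786517, 237.87078651685394, 178.0) (296.2303370786517, 237.87078651685394, 178.0)
pred scene knob [array([272.5, 156.9]), array([271.5, 154.1]), array([271. , 152.2])]
nut 1.5748451875640816 ((232.5, 193.0), (20.0, 61.0), 90.0)
```

The lever looks closed, but the camera can only fix its angle to about 0.05 rad. There is time left, so I'll confirm with a gentle press on the knob using shut fingers.

```bash
python3 - <<'E'
from h import *
print(need(face(-.04,-.086,.06),MN))
E
```

```text
(array([116.,   1., -78.]), array([-0.1,  0.2, -0.3]))
```

Call:
{"op": "move_arm", "data": {"deltas": [10,1,-26,0,0,0,0,20,1,-52,0,0,0,0,40,1,-78,0,0,0,0,80,1,-78,0,0,0,0,116,1,-78,0,0,0,0]}}

```text
time: 23.95
eef_pos: [0.5057, -0.2803, 0.188]
tool_rot: [-0.316, 0.386, 0.554, 0.667]
wrist_force: [0.6, 0.1, 0.1]
finger_gap: 0.0153
```

Call:
{"op": "move_arm", "data": {"deltas": [0,0,0,0,0,0,0,8,0,0,0,0,0,0,16,0,0,0,0,0,0,20,0,0,0,0,0,0,22,0,0,0,0,0,0]}}

```text
time: 24.58
eef_pos: [0.5084, -0.2699, 0.1718]
tool_rot: [-0.318, 0.385, 0.554, 0.667]
wrist_force: [0.6, 0.4, 0.1]
finger_gap: 0.0003
```

```bash
python3 - <<'E'
from h import *
s=env.get_state(); print(s['finger_gap'],np.round(s['wrist_force'],1)@n,(s['eef_pos']-C)@n,(s['eef_pos']-C)@up)
E
```

```text
0.00033899338462054136 -0.16568688943505105 0.039796605432916764 -0.08534387945839146
```

Call:
{"op": "move_arm", "data": {"deltas": [2,0,0,0,0,0,0,4,0,0,0,0,0,0,4,0,0,0,0,0,0]}}

```text
time: 24.95
eef_pos: [0.5086, -0.2693, 0.1703]
tool_rot: [-0.319, 0.385, 0.553, 0.666]
wrist_force: [-3.1, -2.3, 7.5]
finger_gap: 0.0004
```

Call:
{"op": "move_arm", "data": {"deltas": [2,0,0,0,0,0,0,3,0,0,0,0,0,0,3,0,0,0,0,0,0]}}

```text
time: 25.32
eef_pos: [0.5088, -0.2692, 0.1701]
tool_rot: [-0.321, 0.385, 0.553, 0.666]
wrist_force: [-4.8, -5.3, 14.6]
finger_gap: 0.0005
```

```bash
python3 - <<'E'
from h import *
s=env.get_state(); print(np.round(s['wrist_force'],1)@n,(s['eef_pos']-C)@n,(s['eef_pos']-C)@up)
E
```

```text
15.69358982701383 0.03790120547885325 -0.0855342954114729
```

A force of 15.7 N gave no movement, far above the roughly 2 N that moves the lever, so it is on its closed stop. I'll retract and hand in.

Call:
{"op": "move_arm", "data": {"deltas": [-30,0,0,0,0,0,0,-80,0,0,0,0,0,0,-130,0,0,0,0,0,0,-130,0,0,0,0,0,0,-130,0,0,0,0,0,0]}}

```text
time: 25.95
eef_pos: [0.497, -0.3301, 0.2775]
tool_rot: [-0.317, 0.385, 0.554, 0.667]
wrist_force: [0.0, 0.3, -0.6]
finger_gap: 0.0004
```

```bash
python3 - <<'E'
from h import *
s=env.get_state(); print(s['time'],np.round(s['eef_pos'],3),np.round(s['wrist_force'],1))
im=grab('wrist','w11.png'); sc=grab('scene','s11.png')
E
```

```text
25.95 [ 0.497 -0.33   0.278] [ 0.   0.3 -0.6]
```

View pics/w11.png

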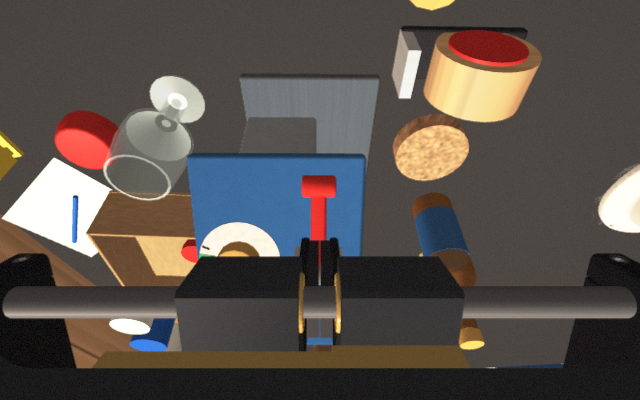

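View pics/s11.png

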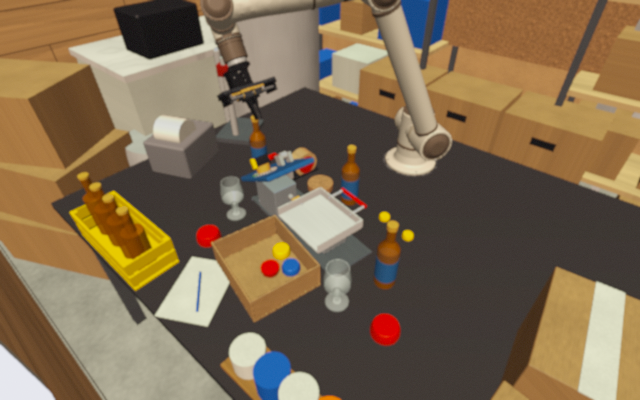

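The caps are in the carton at (270-290,250-268), the tray is level and empty, everything else is still standing, and the arm is clear.

```bash
python3 -c "
from plant import env
print(env.hand_in())"
```

```text
the job is handed in; nothing more can be done
None
```

I opened the lever, tipped all three caps into the carton and lowered the tray. Then I turned the nut onto the green mark, closed the lever, and handed the job in at about 26 s of the 72 s allowed. The hand-in reports no verdict, so these are my own checks:

| Item | Last check |
|---|---|
| Lever opened | About 2.85 rad from the gripper pose, above the 2.6 needed |
| Caps | All three seen lying in the carton in the scene and top views |
| Tray | Handle back on exactly its starting pixels in the top view |
| Nut | 1.57 rad in two wrist views, with the yellow end on the green mark |
| Lever closed | Did not move under a 15.7 N press, so it is on its stop |
| Bystanders | All standing, with no visible shift |
| Robot | Clear of everything, wrist force below 1 N |

- **Lever cameras:** they fixed the closed angle only to about 0.05 rad, so I added the press test. In that press, the knob top read 2 mm higher than expected, which is within the calibration error.
- **Contact forces:** gripping the nut put about 7 N along the face normal, probably the fingertips touching the hub. Tipping the tray put about 12 N on the wrist. Both are well below the limits.

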